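Swing the heavy burner boom to the work rest

ROBOT

A 7-joint arm with a two-finger parallel gripper is mounted at the origin on the work surface. World frame = base frame: x ahead of the robot, y to its left, z up, the work surface at z = 0. Lengths are in m, angles in rad, forces in N, time in s.
With the tool pointing down it reaches from about 0.425 to 0.825 m from the base axis. Payload 3.6 kg.
Tool frame: the origin (TCP) lies where the fingers leave the gripper's body, on its centre line; the fingertips stand 73 mm ahead of it and the grasp point (between the pads) lies 54 mm ahead of it; x points along the fingers, y is the direction in which the jaws open and shut, and the axes are right-handed (so a half turn about x gives the same grasp; the last joint's range is limited). The gripper opens to 85 mm and grips with 20 to 120 N. Pads are 22 mm wide; open, the fingers measure 114 mm over their backs; the gripper's body (76 mm by 85 mm) begins 54 mm behind the grasp point. The pads swing forward as they close: fully open they stand 13 mm farther back than shut.
Start: joints at [1.236, 0.615, -0.013, 1.423, 0.008, 1.103, -0.04], TCP at [0.197, -0.619, 0.304] pointing down, gripper open.
Joint ranges: [-3.12, 3.12], [-0.3, 2.06], [-1.34, 1.32], [0.26, 2.42], [-1.36, 4.5], [0.01, 1.98], [-2.84, 2.84]. Speed limits (rad/s): [2.79, 2.79, 3.14, 3.14, 3.14, 3.14, 3.14].

INTERFACE

Orientations are given as a unit quaternion [x, y, z, w].
In Python, from station import arm, snapshot, camera_info, ticket gives the robot as it stands. Calls block until the motion is done:
- arm.movep(position, orientation): joint-space move of the TCP to a pose.
- arm.line_to(position, velocity=0.15, ori=None): straight line of the TCP; ori=None keeps the orientation; velocity is the mean speed in m/s.
- arm.move_j(angles): joint-space move.
- arm.move_gripper(opening, effort=None): opening from 0.0 (shut) to 1.0 (fully open); effort is the grip in N (None keeps the last); returns when the fingers have stopped.
- arm.pause(seconds).
- arm.ik(position, orientation): joint angles nearest the present ones, or None.
- snapshot(name): name is "side" or "top"; returns the picture (400x640x3 uint8, blue, green, red); there is no depth.
- camera_info(name): a dict with "fx", "fy", "cx", "cy" (pixels), "dist_coeffs" ([k1, k2, p1, p2, k3] as OpenCV has them; the pictures are not rectified), "R" (3x3) and "t" (3): a world point X has camera coordinates R X + t. Camera axes: x right, y down, z forward; pixel columns grow to the right and rows downward; lengths in m; the calibration is good to about 2 mm. A picture is of the moment at which its call begins. camera_info takes no time and is no camera call.
A pose or a line that the arm cannot do raises arm.MotionError and nothing moves.
- ticket.finish_job(): hands the job in, once; it reports no verdict.
Readings, each from a call of its own:
- arm.read_time(): time.
- arm.read_joint_positions(): joint angles.
- arm.read_dq(): joint speeds.
- arm.read_effort(): joint torques, N m.
- arm.read_tool_pos(): TCP position.
- arm.read_eef_rot(): TCP orientation.
- arm.read_ft_force(): force on the tool from outside, world axes, zero at the start.
- arm.read_wrist_torque(): the same for the moment, N m.
- arm.read_opening(): opening from 0.0 (shut) to 1.0 (fully open).
Only numpy, scipy, OpenCV 4.12 (cv2) and the standard library are available. Lean on these libraries where they do the work, as an engineer would, in place of code of your own. Each camera call takes 0.05 s, during which the arm holds its last target.

TASK

Swing the heavy burner boom round from the left until the red nose under its burner stands over the yellow line of the work rest, and leave it there standing still by itself for several seconds, with the gripper clear. It turns almost without friction: move it only by pushing gently with the closed fingers on its two sprung orange buffers, never letting it run fast or into its end stops. Do not touch the carriage, its beam or the burner, and leave the work rest, glass chairs and tool pot where they are.

Things in the scene. Friction and masses are not known exactly. Their poses are not given: they have to be found in the camera images.
- pillar: fixed steel pillar (150 mm tall, on a 150 mm round base plate) round which the boom turns. This origin lies at bench level 360 mm from the vertical hinge axis towards the robot: hinge axis = this point + (0.36, 0, 0) in world axes
- boom: the boom with its carriage; origin under the carriage's middle at bench level, 360 mm from the hinge axis; its -x axis points along the boom to the free end, its yaw is 0 when that points straight to the robot (-x) and negative when the free end is to the robot's left. End stops at 0.8 rad either way: keep within 0.74, and under 0.5 rad/s. Hinge nearly frictionless: it coasts
- nose (a point): bottom end of the red nose at the free end of the boom, 440 mm from the hinge axis, 65 mm above the bench. Boom inertia about the hinge nominally 0.72 kg m2 (hidden, 30 % more or less; like 5.5 kg at the buffers), damping 0.03 N m s/rad, dry friction 0.003 N m
- mark (a point): middle of the yellow line on top of the work rest, a clamped (not to be moved) low pale firebrick (110 x 75 x 32 mm high) that the nose passes over; 440 mm from the hinge axis, so it gives the boom direction wanted
- buffer_left: orange sprung block with black rubber face on the left (+y) of the carriage, 110 mm along the boom, 57 to 117 mm above the bench, standing 36 mm out of the carriage. Springs in up to 30 mm at 120 N/m, no preload, hardly damped: the boom bounces off a still finger. Pushing it drives the boom right (towards -y). Origin 36 mm behind the face. Meet it with the fingertips 85 mm above the bench
- buffer_left_face (a point): centre of the left buffer's rubber face, 360 mm along the boom from the hinge axis and 86 mm to the left of the boom's centre line when not pressed, 87.5 mm above the bench; moves in with the buffer
- buffer_right: the same buffer on the -y (right) side of the carriage; pushing it drives the boom to the left (towards +y), so it serves to brake a boom coming from the left
- buffer_right_face (a point): centre of the right buffer's rubber face, 360 mm along the boom and 86 mm to the right of its centre line when not pressed, 87.5 mm above the bench
- glass_chair_a: small loose glass chair, 57 mm square, 163 mm tall, origin under its centre, on the left of the bench; leave alone
- glass_chair_b: small loose glass chair like the other, on the right of the bench; leave alone
- tool_pot: blue plastic pot, 90 mm across, 100 mm tall, origin under its centre, on the right; leave alone
- carriage (a point): not to be touched: the boom's blue beam (60 mm wide, top 110 mm above the bench, red knob to 145 mm) and grey carriage (120 mm along, 100 mm across the boom, 50 to 125 mm above the bench, centre 360 mm from the hinge) with a brass burner on top (to 155 mm). This point is the middle of the grey carriage, 87.5 mm above the bench

How it is judged:
By the outcome, as a careful person would: the job done as asked, in the order asked, and still so for the second after the job is handed in, with the robot touching nothing.
It also fails if it takes over 67 s, if anything falls off the work surface, if the arm or the gripper's body presses on something with over 40 N, if the wrist force passes 120 N, or if a joint passes its speed limit or range.

## Working session

There is one attempt and no reset: what is moved stays moved. The work goes in short steps, each a Python script; the robot and the scene stay as the last script left them, time stands still between calls to the robot, and variables do not carry over. Pictures are saved under pics/ and viewed, and the job is handed in when it is done.

```bash
ls; mkdir -p pics; python3 - <<'E'
from station import arm, snapshot, camera_info
import cv2
for n in("side","top"):
    cv2.imwrite(f"pics/{n}0.png",snapshot(n)); print(n,camera_info(n))
print(arm.read_time(),arm.read_tool_pos(),arm.read_eef_rot(),arm.read_opening())
E
```

```text
pics
side {'fx': 512.5173120640884, 'fy': 512.5173120640884, 'cx': 326.7261177255177, 'cy': 193.0275163195941, 'dist_coeffs': array([-0.08879097,  0.        ,  0.        ,  0.        ,  0.        ]), 'R': array([[-0.79763429, -0.60314018, -0.00121392],
       [-0.31655331,  0.42034348, -0.85035602],
       [ 0.51339414, -0.67788884, -0.52620639]]), 't': array([0.36642307, 0.1962505 , 1.55898128])}
top {'fx': 371.0260347926698, 'fy': 371.0260347926698, 'cx': 321.1374235883957, 'cy': 203.32709242942883, 'dist_coeffs': array([0.00984961, 0.        , 0.        , 0.        , 0.        ]), 'R': array([[ 0.02374848, -0.99955926, -0.01781269],
       [-0.98238148, -0.02002911, -0.18581029],
       [ 0.18537162,  0.02191157, -0.98242417]]), 't': array([0.00277197, 0.47242369, 1.10267882])}
0.1 [ 0.19678643 -0.61892871  0.30282283] [-0.69860435 -0.10927536  0.69888101 -0.10759273] 1.0039829502281632
```

View pics/side0.png

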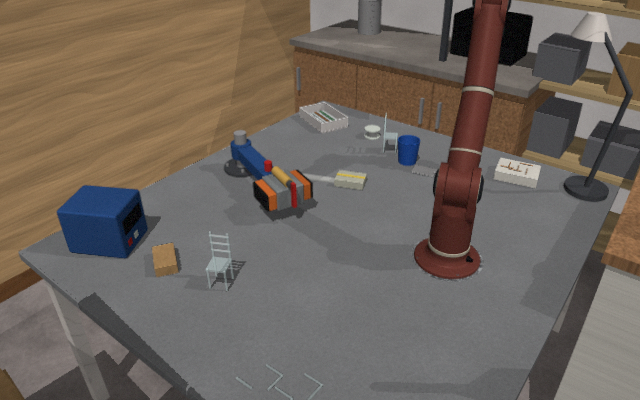

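View pics/top0.png

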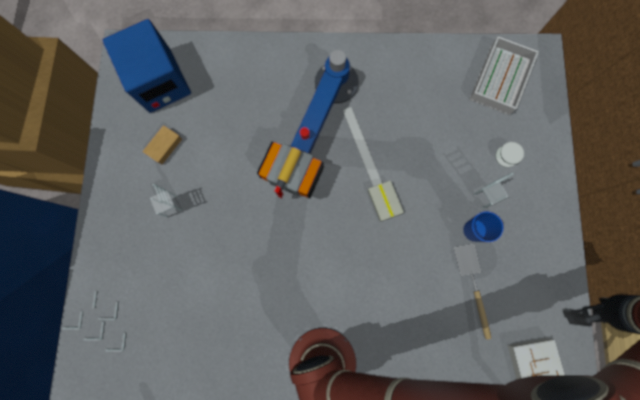

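The top view shows the pillar at about (338,60), the boom pointing down-left with the red nose at about (279,191), and the work rest's yellow line at about (385,199). The arm starts at the right. Next I measure these positions.

```bash
cat > h.py <<'E'
import numpy as np, cv2
from station import arm, snapshot, camera_info, ticket
C={n:camera_info(n) for n in("side","top")}
def K(c): return np.array([[c['fx'],0,c['cx']],[0,c['fy'],c['cy']],[0,0,1]])
def ray(n,uv):
    c=C[n]; p=cv2.undistortPoints(np.array([[uv]],float),K(c),c['dist_coeffs'])[0,0]
    d=c['R'].T@np.array([p[0],p[1],1]); return -c['R'].T@c['t'],d/np.linalg.norm(d)
def plane(n,uv,z):
    o,d=ray(n,uv); return o+d*(z-o[2])/d[2]
def proj(n,X):
    c=C[n]; return cv2.projectPoints(np.array([X],float),cv2.Rodrigues(c['R'])[0],c['t'],K(c),c['dist_coeffs'])[0][0,0]
def tri(a,b):
    o1,d1=ray("side",a);o2,d2=ray("top",b)
    A=np.stack([d1,-d2],1); s=np.linalg.lstsq(A,o2-o1,rcond=None)[0]
    p,q=o1+s[0]*d1,o2+s[1]*d2
    return (p+q)/2,np.linalg.norm(p-q)
def blobs(im,kind,mn=6):
    h=cv2.cvtColor(im,cv2.COLOR_BGR2HSV)
    R={'yellow':((24,120,120),(34,255,255)),'orange':((5,190,120),(17,255,255)),'red':((0,200,90),(4,255,255)),'blue':((105,150,60),(125,255,255)),'brass':((17,110,100),(24,255,255))}[kind]
    m=cv2.inRange(h,*[np.array(x) for x in R])
    if kind=='red': m|=cv2.inRange(h,np.array((174,200,90)),np.array((180,255,255)))
    n,l,s,c=cv2.connectedComponentsWithStats(m)
    return [(c[i].round(1).tolist(),s[i].tolist()) for i in range(1,n) if s[i,4]>=mn]
E
python3 - <<'E'
from h import *
for n in("side","top"):
    im=cv2.imread(f"pics/{n}0.png")
    for k in('yellow','orange','red','brass'):
        print(n,k,blobs(im,k))
    x,y,w,h=(220,110,170,110) if n=="side" else (235,35,180,200)
    s=4 if n=="side" else 3
    cv2.imwrite(f"pics/{n}0z.png",cv2.resize(im[y:y+h,x:x+w],None,fx=s,fy=s,interpolation=cv2.INTER_CUBIC))
E
```

```text
side yellow [([350.7, 175.5], [337, 173, 28, 6, 43])]
side orange [([303.4, 183.6], [292, 171, 18, 28, 158]), ([268.1, 194.0], [255, 180, 22, 30, 229])]
side red [([268.0, 165.6], [265, 161, 7, 10, 54]), ([293.5, 194.3], [291, 183, 5, 24, 82])]
side brass [([33.0, 1.1], [30, 0, 6, 4, 11]), ([38.1, 2.6], [37, 1, 4, 4, 7]), ([41.5, 4.1], [36, 0, 11, 9, 22]), ([59.3, 1.9], [57, 0, 5, 5, 9]), ([66.8, 3.4], [65, 0, 5, 8, 9]), ([72.6, 5.7], [70, 0, 7, 12, 25]), ([85.6, 2.4], [82, 0, 9, 7, 17]), ([96.2, 3.5], [94, 1, 5, 5, 8]), ([111.2, 2.2], [109, 1, 5, 3, 6]), ([141.7, 2.2], [139, 0, 7, 6, 15]), ([188.8, 3.6], [186, 0, 6, 7, 12]), ([200.0, 2.8], [199, 1, 4, 5, 9]), ([214.1, 1.5], [213, 0, 3, 4, 8]), ([221.3, 2.5], [219, 0, 6, 6, 12]), ([228.0, 2.4], [226, 0, 4, 5, 7]), ([245.2, 4.7], [242, 0, 8, 10, 19]), ([271.2, 2.1], [270, 0, 4, 6, 10]), ([297.5, 2.8], [292, 0, 11, 7, 28]), ([305.8, 2.1], [303, 1, 6, 3, 12]), ([635.2, 4.8], [630, 0, 10, 11, 51]), ([53.4, 4.3], [52, 3, 4, 4, 7]), ([77.3, 5.3], [76, 2, 3, 7, 10]), ([106.7, 7.4], [103, 2, 9, 10, 24]), ([121.4, 4.4], [120, 2, 4, 6, 10]), (
[... 22631 characters left out ...]
, ([15.1, 271.0], [13, 269, 5, 4, 9]), ([11.0, 275.7], [9, 274, 5, 4, 6])]
top yellow [([385.6, 199.8], [379, 185, 14, 31, 98])]
top orange [([272.8, 147.7], [268, 143, 12, 12, 44]), ([274.0, 157.5], [271, 151, 7, 14, 14]), ([263.8, 167.9], [259, 155, 11, 23, 56]), ([309.3, 176.2], [299, 159, 22, 35, 318])]
top red [([304.4, 132.2], [302, 129, 6, 8, 37]), ([277.7, 190.2], [276, 188, 4, 6, 19])]
top brass [([36.2, 99.7], [0, 38, 57, 112, 1688]), ([160.9, 143.6], [144, 127, 35, 35, 597]), ([268.9, 159.8], [260, 144, 20, 33, 244]), ([289.0, 164.7], [278, 148, 23, 34, 353]), ([308.6, 177.4], [300, 161, 18, 32, 208]), ([12.3, 173.4], [0, 171, 27, 6, 142]), ([60.7, 177.2], [35, 173, 48, 10, 296])]
```

```bash
python3 - <<'E'
from h import *
print("mark tri",tri((350.7,175.5),(385.6,199.8)),plane("top",(385.6,199.8),.032),plane("side",(350.7,175.5),.032))
print("knob",tri((268,165.6),(304.4,132.2)),plane("top",(304.4,132.2),.135))
print("brass",tri((280.6,174.9),(289,164.7)))
E
```

```text
mark tri (array([ 0.48912166, -0.18742646,  0.03336574]), np.float64(0.0010729223476933251)) [ 0.48986582 -0.18736971  0.032     ] [ 0.48995201 -0.18960768  0.032     ]
knob (array([0.6692343 , 0.06539026, 0.12746737]), np.float64(0.003042380131725486)) [0.66767284 0.0656419  0.135     ]
brass (array([0.56712753, 0.10761499, 0.14289511]), np.float64(0.004761816987947659))
```

View pics/side0z.png

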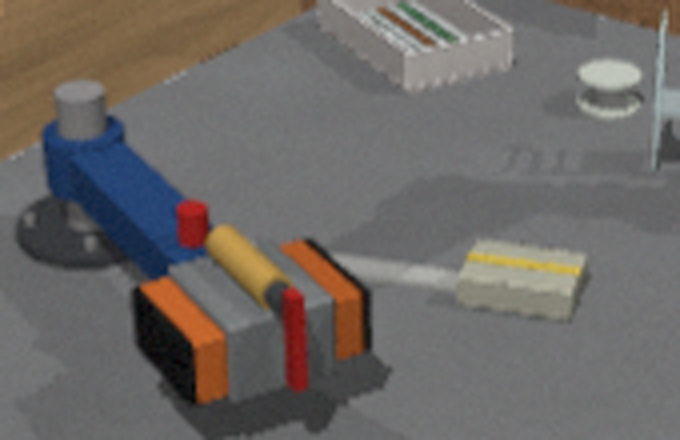

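View pics/top0z.png

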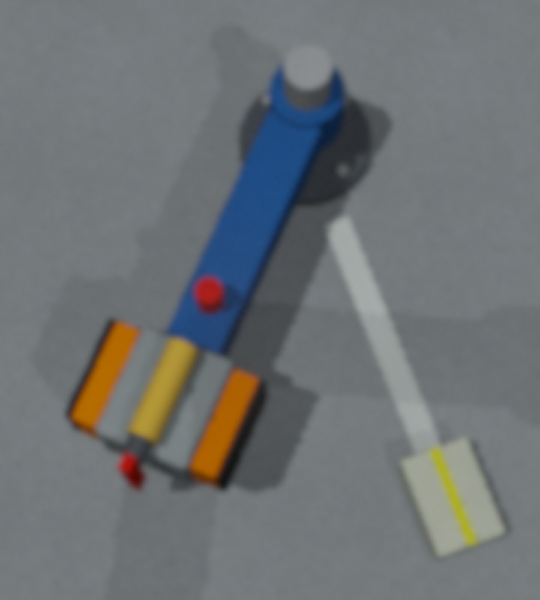

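```bash
python3 - <<'E'
from h import *
print("pillar",tri((240,132.6),(338,57.7)),plane("top",(338,57.7),.15),plane("side",(240,132.6),.15))
print("nose",tri((294.6,206),(279.5,194.5)),plane("top",(279.5,194.5),.065),plane("side",(294.6,206),.065))
# base plate centre top: zoom(305,140)
print("base",plane("top",(235+305/3,35+139/3),.01))
A=plane("top",(338,57.7),.15)
for H in (A,plane("side",(240,132.6),.15)):
  for M in (plane("top",(385.6,199.8),.032),plane("side",(350.7,175.5),.032)):
    d=M-H; print("mark psi",np.arctan2(d[1],-d[0]),np.hypot(*d[:2]))
  for N in (plane("top",(279.5,194.5),.065),plane("top",(304.4,132.2),.135)):
    d=N-H; print("nose/knob psi",np.arctan2(d[1],-d[0]),np.hypot(*d[:2]))
for n,p,z in (("chairA",(163,205),0),("chairB",(467,260),0),("pot",(486,227),.1)): print(n,plane("top",p,z))
E
```

```text
pillar (array([ 0.89801207, -0.02921358,  0.15450417]), np.float64(0.0005383205831050912)) [ 0.90056407 -0.02942332  0.15      ] [ 0.90567556 -0.03587877  0.15      ]
nose (array([0.4901111 , 0.13862135, 0.06765058]), np.float64(0.005738393300589353)) [0.49317932 0.14055601 0.065     ] [0.48972733 0.13490861 0.065     ]
base [ 0.90057582 -0.02867693  0.01      ]
mark psi -0.3671431342971209 0.44002285542658487
mark psi -0.37195256690644474 0.440750825636581
nose/knob psi 0.3952839825878358 0.4414241795535996
nose/knob psi 0.3875517117914868 0.2515466598440697
mark psi -0.34938132965478036 0.442546315902463
mark psi -0.3541920022178954 0.44323655481768703
nose/knob psi 0.4041761413095043 0.4486450458806263
nose/knob psi 0.403184973556195 0.25875034558535887
chairA [0.4646988 0.524724  0.       ]
chairB [ 0.31129345 -0.4416224   0.        ]
pot [ 0.40215387 -0.46365025  0.1       ]
```

```bash
python3 - <<'E'
from h import *
arm.move_gripper(0.0)
print(arm.read_time(),arm.read_opening())
p=.39; a=np.arctan2(-n(p)[1],-n(p)[0]); q=quat(a)
f=face(p,1,.08)
arm.movep([*f,.30],q); print(arm.read_time(),arm.read_tool_pos())
arm.line_to([*f,.160],velocity=.15); print(arm.read_time(),arm.read_tool_pos(),arm.read_ft_force())
for i in range(1,9):
    g=face(p,1,.08-.002*i); arm.line_to([*g,.160],velocity=.02)
    print(round(arm.read_time(),3),(arm.read_tool_pos()[:2]-f)@-n(p)*1e3)
E
```

```text
0.8667 -0.0029798794559253803
4.2917 [0.63115131 0.26003872 0.29998496]
5.375 [0.63131867 0.26156337 0.16120238] [ 0.4119409  -0.44973863  0.68065039]
5.625 2.020357232036046
5.875 4.240731273700033
6.125 6.225392015144957
6.375 8.21494496076349
6.625 10.201699406699063
6.875 12.207342407363477
7.125 14.20093569104019
7.375 16.201084502828753
```

```bash
cat > sim.py <<'E'
import numpy as np
def mj(s): s=np.clip(s,0,1); return s**3*(10-15*s+6*s*s)
def chain(steps,step_d,tm,over): # finger pos fn
    T=tm+over
    def f(t):
        i=int(t//T)
        if t<0: return 0.
        if i>=steps: return steps*step_d
        return step_d*(i+mj((t-i*T)/tm))
    return f
def sim(I,x0,u0,finger,tend,side,dt=1e-3,k=120.):
    # side=+1: finger pushes x forward (finger behind); -1: finger ahead, braking. x boom face pos along travel
    m=I/.36**2; x,u=x0,u0; mx=0;mu=0
    for i in range(int(tend/dt)):
        t=i*dt; pen=max(0,side*(finger(t)-x)); mx=max(mx,pen)
        F=side*k*pen-(.03/.36**2)*u
        fr=.003/.36
        un=u+F/m*dt
        un=np.sign(un)*max(0,abs(un)-fr/m*dt)
        u=un;x+=u*dt;mu=max(mu,abs(u))
    return x,u,mx,mu
if __name__=="__main__":
    for D,V in((.06,.03),(.05,.025),(.07,.03),(.06,.025)):
        T=D/V
        for I in(.5,.72,.94):
            for g in(.0,.01):
                r=sim(I,g,0,lambda t:D*mj(t/T),T+.3,1); print(D,V,I,g,np.round(r,4),"w",round(r[1]/.36,3))
    for I in(.5,.72,.94):
        for ph in np.arange(0,.016,.004):
            r=sim(I,-.016-ph,.032,chain(12,.004,.1,.15),3.2,-1); print("brake",I,ph,np.round(r,4))
E
python3 sim.py
python3 - <<'E'
from h import *
for nm,p,z in(("chairB seat",(491,195),.08),("pot",(486,227),.1)): print(nm,plane("top",p,z))
E
```

```text
0.06 0.03 0.5 0.0 [0.1277 0.0714 0.0052 0.0799] w 0.198
0.06 0.03 0.5 0.01 [0.1527 0.0972 0.0093 0.1063] w 0.27
0.06 0.03 0.72 0.0 [0.1361 0.0819 0.0074 0.0878] w 0.228
0.06 0.03 0.72 0.01 [0.1492 0.1008 0.0114 0.1066] w 0.28
0.06 0.03 0.94 0.0 [0.1389 0.0879 0.0093 0.0923] w 0.244
0.06 0.03 0.94 0.01 [0.1444 0.1016 0.0133 0.1057] w 0.282
0.05 0.025 0.5 0.0 [0.1062 0.0591 0.0044 0.0666] w 0.164
0.05 0.025 0.5 0.01 [0.1268 0.0819 0.008  0.0897] w 0.228
0.05 0.025 0.72 0.0 [0.1133 0.068  0.0062 0.0732] w 0.189
0.05 0.025 0.72 0.01 [0.1231 0.0842 0.0098 0.0892] w 0.234
0.05 0.025 0.94 0.0 [0.1156 0.0731 0.0078 0.0769] w 0.203
0.05 0.025 0.94 0.01 [0.1185 0.0844 0.0113 0.0879] w 0.235
0.07 0.03 0.5 0.0 [0.1347 0.0628 0.0045 0.0724] w 0.174
0.07 0.03 0.5 0.01 [0.1735 0.0923 0.0088 0.1032] w 0.256
0.07 0.03 0.72 0.0 [0.148  0.0745 0.0064 0.0812] w 0.207
0.07 0.03 0.72 0.01 [0.1735 0.0981 0.0109 0.1052] w 0.272
0.07 0.03 0.94 0.0 [0.1545 0.0819 0.0083 0.087 ] w 0.227
0.07 0.03 0.94 0.01 [0.1709 0.1008 0.0127 0.1059] w 0.28
0.06 0.025 0.5 0.0 [0.1127 0.0505 0.0036 0.0591] w 0.14
0.06 0.025 0
[... 229 characters left out ...]
25 0.94 0.01 [0.146  0.0844 0.0108 0.089 ] w 0.234
brake 0.5 0.0 [0.0343 0.0013 0.003  0.032 ]
brake 0.5 0.004 [0.042  0.0043 0.0026 0.032 ]
brake 0.5 0.008 [0.0477 0.0069 0.0021 0.032 ]
brake 0.5 0.012 [ 0.0511 -0.0027  0.0031  0.032 ]
brake 0.72 0.0 [0.0341 0.0013 0.0038 0.032 ]
brake 0.72 0.004 [0.0402 0.0031 0.0034 0.032 ]
brake 0.72 0.008 [0.0446 0.0037 0.0034 0.032 ]
brake 0.72 0.012 [0.0494 0.0022 0.0031 0.032 ]
brake 0.94 0.0 [0.0353 0.0019 0.0044 0.032 ]
brake 0.94 0.004 [0.0395 0.0021 0.0041 0.032 ]
brake 0.94 0.008 [0.0439 0.0026 0.0039 0.032 ]
brake 0.94 0.012 [0.0486 0.0035 0.004  0.032 ]
chairB seat [ 0.50102282 -0.49235596  0.08      ]
pot [ 0.40215387 -0.46365025  0.1       ]
```

```bash
cat >> h.py <<'E'
def psis(im,name):
    out={}
    for c,s in blobs(im,'red',5):
        if s[4]>150: continue
        for nm,z,r in(("knob",.130,.2515),("nose",.08,.437)):
            P=plane(name,c,z)[:2]-H; d=np.hypot(*P); 
            if abs(d-r)<.03: out[nm]=(round(float(np.arctan2(P[1],-P[0])),4),round(float(d),3))
    return out
def look(tag,names=("top",)):
    r=[]
    for k in names:
        t=arm.read_time(); im=snapshot(k); cv2.imwrite(f"pics/{tag}_{k}.png",im); r.append((k,round(t,3),psis(im,k)))
    return r
E
python3 - <<'E'
from h import *
for k in("top","side"): print(k,psis(cv2.imread(f"pics/{k}0.png"),k))
p=.39
arm.line_to([*face(p,1,.025),.16],velocity=.08); print(arm.read_time(),arm.read_ft_force())
print(look("a",("top","side")))
E
```

```text
top {'knob': (0.3912, 0.25), 'nose': (0.4122, 0.434)}
side {'knob': (0.3924, 0.256)}
8.0083 [-0.55601502  0.26115761  0.61196647]
[('top', 8.008, {'knob': (0.395, 0.25)}), ('side', 8.058, {'knob': (0.3838, 0.251)})]
```

```bash
python3 - <<'E'
import cv2,numpy as np
a=cv2.imread("pics/a_top.png")[100:230,220:360];b=cv2.imread("pics/a_side.png")[120:230,220:360]
a=cv2.resize(a,(400,371));b=cv2.resize(b,(400,371));cv2.imwrite("pics/a2.png",np.hstack([a,b]))
E
```

```text
(no output)
```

View pics/a2.png

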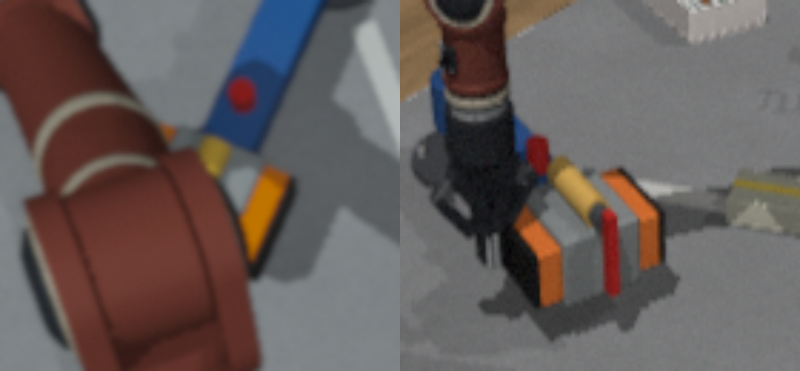

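```bash
python3 - <<'E'
from h import *
p0=arm.read_tool_pos()[:2]
g=p0-.055*n(.34)
arm.line_to([*g,.16],velocity=.014); print(arm.read_time(),arm.read_ft_force())
print(look("b0",("side",)))
arm.line_to([*(g+.01*n(.3)),.29],velocity=.25); print(arm.read_time())
p=-.30; a=np.arctan2(-n(p)[1],-n(p)[0])
arm.movep([*face(p,-1,.0145),.29],quat(a)); print(arm.read_time(),arm.read_tool_pos())
print(look("b1",("top","side")));print(look("b2",("top","side")))
E
```

```text
12.1167 [-0.72450407  0.02519858  0.63071048]
[('side', 12.117, {'knob': (0.0897, 0.252), 'nose': (-0.0141, 0.409)})]
12.8417
14.325 [ 0.58668879 -0.22969579  0.28954617]
[('top', 14.325, {'knob': (-0.1852, 0.249)}), ('side', 14.375, {'knob': (-0.1764, 0.252), 'nose': (-0.3211, 0.42)})]
[('top', 14.425, {'knob': (-0.195, 0.249)}), ('side', 14.475, {'knob': (-0.1844, 0.254), 'nose': (-0.326, 0.421)})]
```

```bash
python3 - <<'E'
from h import *
arm.line_to([*face(-.30,-1,.0145),.16],velocity=.3); print(arm.read_time(),arm.read_tool_pos(),arm.read_ft_force())
L=[]
for k in range(1,11):
    f=face(-.30-.0125*k,-1,.0145)
    arm.line_to([*f,.16],velocity=.045)
    L.append((round(arm.read_time(),3),*arm.read_ft_force().round(2)))
print(*L,sep="\n")
print(look("c1",("side","top")));print(look("c2",("side","top")))
E
```

```text
15.1083 [ 0.58730001 -0.23134323  0.16088557] [1.57519096 0.68084953 0.67632731]
(15.358, np.float64(-0.21), np.float64(-0.31), np.float64(-0.34))
(15.608, np.float64(-0.9), np.float64(0.48), np.float64(0.64))
(15.858, np.float64(0.19), np.float64(0.66), np.float64(-0.37))
(16.108, np.float64(-0.17), np.float64(0.36), np.float64(0.33))
(16.358, np.float64(0.33), np.float64(-0.07), np.float64(0.46))
(16.608, np.float64(-0.66), np.float64(-0.12), np.float64(0.08))
(16.858, np.float64(-0.43), np.float64(0.15), np.float64(0.05))
(17.108, np.float64(0.38), np.float64(-0.31), np.float64(1.5))
(17.358, np.float64(0.38), np.float64(-0.34), np.float64(-0.54))
(17.608, np.float64(-0.42), np.float64(0.21), np.float64(-0.09))
[('side', 17.608, {'knob': (-0.3714, 0.251), 'nose': (-0.5166, 0.432)}), ('top', 17.658, {'knob': (-0.3839, 0.25)})]
[('side', 17.708, {'knob': (-0.3746, 0.251), 'nose': (-0.5186, 0.432)}), ('top', 17.758, {'knob': (-0.3839, 0.25)})]
```

```bash
python3 - <<'E'
from h import *
arm.pause(.5)
print(look("d1",("side","top")))
im=cv2.imread("pics/d1_top.png")[35:235,290:450];b=cv2.imread("pics/d1_side.png")[110:220,280:420]
cv2.imwrite("pics/d1z.png",np.hstack([cv2.resize(im,(400,500),interpolation=cv2.INTER_CUBIC),cv2.resize(b,(400,500))]))
E
```

```text
[('side', 18.308, {'knob': (-0.3778, 0.251), 'nose': (-0.5224, 0.432)}), ('top', 18.358, {'knob': (-0.3855, 0.249)})]
```

View pics/d1z.png

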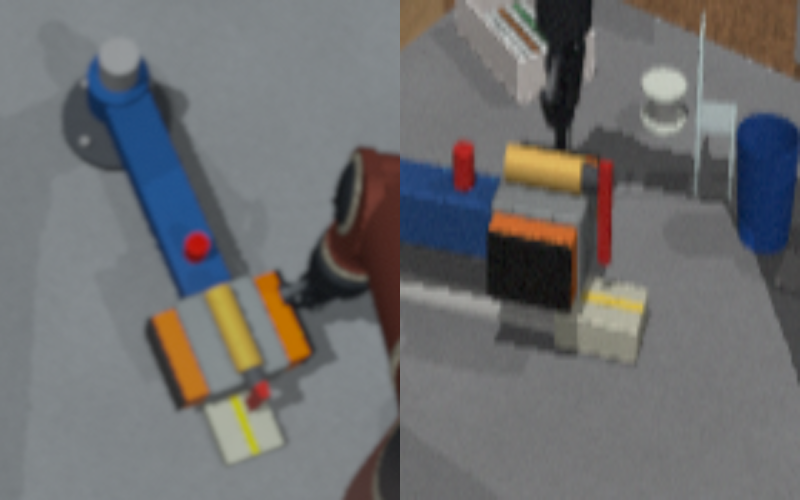

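View pics/d1_side.png

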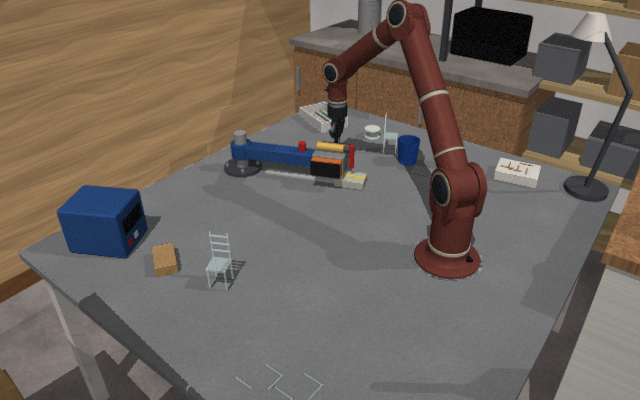

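```bash
cat >> h.py <<'E'
def nosebottom(im,name,zc=.065):
    # red nose blob end nearest the downward vertical direction, sub-pixel via upsampled mask
    s=4; big=cv2.resize(im,None,fx=s,fy=s,interpolation=cv2.INTER_CUBIC); h=cv2.cvtColor(big,cv2.COLOR_BGR2HSV)
    m=(cv2.inRange(h,np.array((0,150,60)),np.array((5,255,255)))|cv2.inRange(h,np.array((172,150,60)),np.array((180,255,255))))
    N,l,st,c=cv2.connectedComponentsWithStats(m); best=None
    for i in range(1,N):
        if not 80<st[i,4]<3000: continue
        u=(c[i]+.5)/s-.5; P=plane(name,u,.10)
        d=np.hypot(*(P[:2]-H))
        if abs(d-.44)<.035:
            P2=P.copy();P2[2]=.05; v=proj(name,P2)-proj(name,P); v/=np.linalg.norm(v)
            ys,xs=np.nonzero(l==i); px=np.stack([xs,ys],1); px=(px+.5)/s-.5
            a=(px-u)@v; end=px[a>a.max()-1.0]; e_=end.mean(0)+v*.5
            best=(e_.round(2),plane(name,e_,zc).round(4),st[i,4])
    return best
E
python3 - <<'E'
from h import *
for k in("top","side"): print("start",k,nosebottom(cv2.imread(f"pics/{k}0.png"),k))
arm.pause(.8)
print(look("e1",("side","top")))
M={"top":np.array([.4899,-.1874]),"side":np.array([.48995,-.1896])}
for k in("top","side"):
  im=cv2.imread(f"pics/e1_{k}.png"); r=nosebottom(im,k); print(k,r, blobs(im,'yellow'))
E
```

```text
start top (array([280.6 , 195.89]), array([0.4889, 0.137 , 0.065 ]), np.int32(727))
start side (array([294.43, 207.26]), array([0.4853, 0.141 , 0.065 ]), np.int32(1969))
[('side', 19.208, {'knob': (-0.3714, 0.251), 'nose': (-0.5299, 0.432)}), ('top', 19.258, {'knob': (-0.3855, 0.249)})]
top (array([391.61, 194.36]), array([ 0.5004, -0.2006,  0.065 ]), np.int32(455)) [([382.3, 165.7], [375, 151, 16, 31, 161]), ([387.3, 204.1], [382, 193, 12, 23, 73])]
side (array([350.83, 167.38]), array([ 0.492, -0.192,  0.065]), np.int32(1631)) [([354.1, 176.0], [345, 174, 20, 5, 31])]
```

```bash
python3 - <<'E'
from h import *
from scipy.optimize import least_squares
def blob(im,k,roi,kind):
    x0,y0,x1,y1=roi; s=4
    big=cv2.resize(im[y0:y1,x0:x1],None,fx=s,fy=s,interpolation=cv2.INTER_CUBIC)
    r=blobs(big,kind,80); return [(((np.array(c)+.5)/s-.5+[x0,y0]).round(2),st[4]) for c,st in r]
def knob(f,k):
    im=cv2.imread(f)
    c=[(c,s) for c,s in blobs(im,'red',5) if abs(np.hypot(*(plane(k,c,.13)[:2]-H))-.2515)<.02]
    u=np.array(c[0][0]); x,y=u.astype(int)-12
    return max(blob(im,k,(max(x,0),max(y,0),x+25,y+25),'red'),key=lambda q:q[1])[0]
K_={}
for t in("0","a","b1","b2","c1","d1","e1"):
    ff=[f"pics/{k}0.png" if t=="0" else f"pics/{t}_{k}.png" for k in("top","side")]
    K_[t]=(knob(ff[0],"top"),knob(ff[1],"side"))
for t in("0","e1"): print(t,K_[t],tri(K_[t][1],K_[t][0]))
for z in(.122,.127,.132):
  for k in(0,1):
    P=np.array([plane(("top","side")[k],v[k],z)[:2] for v in K_.values()])
    s=least_squares(lambda q:np.hypot(*(P-q[:2]).T)-q[2],[.9,-.03,.25]); 
    s2=least_squares(lambda q:np.hypot(*(P-q[:2]).T)-.25,[.9,-.03])
    print(z,k,s.x.round(4),s2.x.round(4),np.abs(s2.fun).max().round(4))
# mark line in first images
for k in("top","side"):
    im=cv2.imread(f"pics/{k}0.png"); h=cv2.cvtColor(cv2.resize(im,None,fx=4,fy=4,interpolation=cv2.INTER_CUBIC),cv2.COLOR_BGR2HSV)
    m=cv2.inRange(h,np.array((23,110,110)),np.array((35,255,255)))
    roi=(370,175,400,225) if k=="top" else (325,165,375,188)
    q=np.zeros_like(m); a=[4*v for v in roi]; q[a[1]:a[3],a[0]:a[2]]=1; ys,xs=np.nonzero(m*q)
    px=(np.stack([xs,ys],1)+.5)/4-.5
    W=np.array([plane(k,u,.032)[:2] for u in px]); c=W.mean(0); U,S,V=np.linalg.svd(W-c,full_matrices=False)
    d=V[0]*np.sign(-V[0][0]); print(k,"mark",c,"dir",np.arctan2(d[1],-d[0]),"len",np.ptp((W-c)@d))
E
```

```text
0 (array([304.18, 132.25]), array([267.9 , 165.58])) (array([0.66896944, 0.06604795, 0.12789298]), np.float64(0.0028900774056205966))
e1 (array([368.32, 133.35]), array([301.92, 146.22])) (array([ 0.66994298, -0.12364414,  0.12684835]), np.float64(0.001054285814751949))
0.122 0 [ 0.9269 -0.0285  0.2719] [ 0.9037 -0.0282] 0.0009
0.122 1 [ 0.9002 -0.0369  0.2435] [ 0.9071 -0.037 ] 0.0012
0.127 0 [ 0.9238 -0.0285  0.2706] [ 0.9019 -0.0282] 0.0008
0.127 1 [ 0.8924 -0.0298  0.2421] [ 0.9008 -0.0299] 0.0012
0.132 0 [ 0.9206 -0.0284  0.2693] [ 0.9001 -0.0281] 0.0008
0.132 1 [ 0.8846 -0.0227  0.2407] [ 0.8945 -0.0228] 0.0012
top mark [ 0.48894746 -0.18757601] dir -0.37142278772392967 len 0.10716586426064387
side mark [ 0.49033537 -0.18946706] dir -0.37316186834515214 len 0.10866602073269228
```

```bash
cat >> h.py <<'E'
H=np.array([.9010,-.0288]); PM=-.371
def kpsi(im,k="top",z=.128):
    c=[(c,s) for c,s in blobs(im,'red',5) if abs(np.hypot(*(plane(k,c,z)[:2]-H))-.2515)<.02]
    u=np.array(c[0][0]); x0,y0=u.astype(int)-12; s=4
    big=cv2.resize(im[y0:y0+25,x0:x0+25],None,fx=s,fy=s,interpolation=cv2.INTER_CUBIC)
    b=max(blobs(big,'red',80),key=lambda q:q[1][4]); u=(np.array(b[0])+.5)/s-.5+[x0,y0]
    P=plane(k,u,z)[:2]-H; return float(np.arctan2(P[1],-P[0]))
E
python3 - <<'E'
from h import *
for f in("c1","c2","d1","e1"): print(f,[round(kpsi(cv2.imread(f"pics/{f}_{k}.png"),k),4) for k in("top","side")])
M=[.4895,-.1883,.065]
for k in("top","side"): print(k,"mark raised to nose height projects",proj(k,M),"nose bottom",nosebottom(cv2.imread(f"pics/e1_{k}.png"),k)[0])
im=cv2.imread("pics/e1_top.png")[130:230,340:440];cv2.imwrite("pics/e1z.png",cv2.resize(im,(600,600),interpolation=cv2.INTER_CUBIC))
E
```

```text
c1 [-0.3857, -0.3832]
c2 [-0.3866, -0.3833]
d1 [-0.3877, -0.3858]
e1 [-0.3882, -0.3799]
top mark raised to nose height projects [387.57324989 197.80059212] nose bottom [391.61 194.36]
side mark raised to nose height projects [350.80408648 167.96658182] nose bottom [350.83 167.38]
```

View pics/e1z.png

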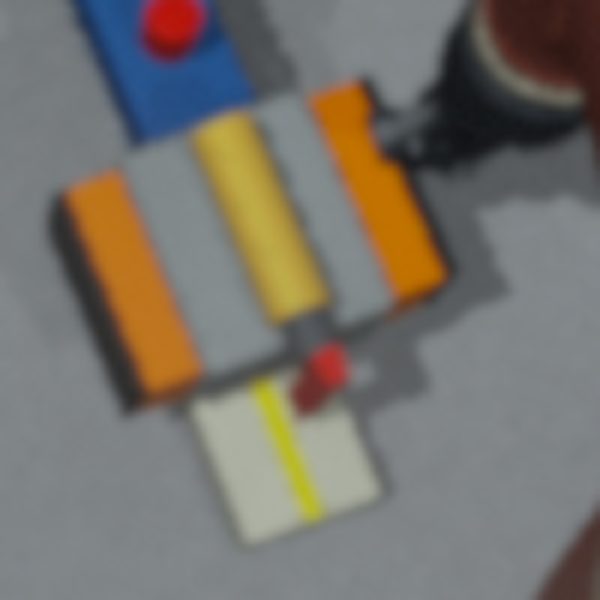

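```bash
python3 - <<'E'
from h import *
p=arm.read_tool_pos(); print(p)
d=p[:2]-H; P=-.386; print("along",d@e(P),"perp",d@n(P), "gap if half=.0145:",-(d@n(P))-.086-.0145)
tip=[*p[:2],p[2]-.073]; print("tip proj",(proj("top",tip)-[340,130])*6,"TCP",(proj("top",p)-[340,130])*6)
f=H+.36*e(P)-.086*n(P); print("face ctr top edge proj",(proj("top",[*f,.117])-[340,130])*6)
for r in(.31,.33,.41):
  f=H+r*e(P)-.086*n(P);print(r,(proj("top",[*f,.117])-[340,130])*6)
E
```

```text
[ 0.61394752 -0.26920463  0.1599963 ]
along 0.35644076951503184 perp -0.11464506794882429 gap if half=.0145: 0.014145067948824292
tip proj [450.94670223 159.81124176] TCP [486.68653182 112.00471124]
face ctr top edge proj [414.08629959 167.55371917]
0.31 [374.00508168  77.06288852]
0.33 [389.95677775 113.08362768]
0.41 [454.85252561 259.53283188]
```

```bash
python3 - <<'E'
from h import *
p0=arm.read_tool_pos(); d=n(-.388); base=[]
for i in range(3): base.append(kpsi(snapshot("top")))
b=np.mean(base); print("base",np.round(base,4),arm.read_time())
s=0;hist=[]
# quick first 5 mm at slow speed
while s<.017:
    st=.0006
    s+=st
    arm.line_to([*(p0[:2]+s*d),.16],velocity=st/.1)
    t=arm.read_time(); k=kpsi(snapshot("top")); hist.append((round(t,2),round(s*1e3,1),round(k,4)))
    if k>b+.0022: break
print(hist[-12:], arm.read_ft_force())
E
```

```text
base [-0.3879 -0.3875 -0.3879] 19.4583
[(24.21, 9.6, -0.3879), (24.51, 10.2, -0.3878), (24.81, 10.8, -0.388), (25.11, 11.4, -0.3875), (25.41, 12.0, -0.3878), (25.71, 12.6, -0.3879), (26.01, 13.2, -0.3875), (26.31, 13.8, -0.3874), (26.61, 14.4, -0.3882), (26.91, 15.0, -0.3874), (27.21, 15.6, -0.3857), (27.51, 16.2, -0.383)] [ 0.65834138 -0.39986455 -0.20491215]
```

```bash
python3 - <<'E'
from h import *
for i in range(10):
    t=arm.read_time(); print(round(t,2),round(kpsi(snapshot("top")),4)); arm.pause(.25)
E
```

```text
27.56 -0.3818
27.86 -0.3796
28.16 -0.3782
28.46 -0.3749
28.76 -0.3731
29.06 -0.3718
29.36 -0.3712
29.66 -0.3711
29.96 -0.3704
30.26 -0.3703
```

```bash
python3 - <<'E'
from h import *
p=arm.read_tool_pos(); d=n(-.38)
g=p[:2]-.05*d
arm.line_to([*g,.16],velocity=.1); arm.line_to([*g,.30],velocity=.2)
g=g-.05*d-np.array([.05,0]); arm.line_to([*g,.32],velocity=.2)
print(arm.read_time())
for tag in("f1","f2"):
    r=[]
    for k in("top","side"):
        im=snapshot(k);cv2.imwrite(f"pics/{tag}_{k}.png",im); r.append((k,round(kpsi(im,k),4),nosebottom(im,k)[:2] if nosebottom(im,k) else None))
    print(r); arm.pause(1.0)
for k in("top","side"): print(k,proj(k,[.4895,-.1883,.065]))
a=cv2.imread("pics/f2_top.png")[130:230,340:440];b=cv2.imread("pics/f2_side.png")[130:200,310:380]
cv2.imwrite("pics/f2z.png",np.hstack([cv2.resize(a,(400,400),interpolation=cv2.INTER_CUBIC),cv2.resize(b,(400,400),interpolation=cv2.INTER_CUBIC)]))
E
```

```text
32.5083
[('top', -0.3708, (array([390.09, 194.54]), array([ 0.4998, -0.196 ,  0.065 ]))), ('side', -0.3624, (array([350.42, 168.46]), array([ 0.4885, -0.1844,  0.065 ])))]
[('top', -0.3705, (array([390.07, 194.51]), array([ 0.4999, -0.1959,  0.065 ]))), ('side', -0.365, (array([350.34, 168.33]), array([ 0.4893, -0.185 ,  0.065 ])))]
top [387.57324989 197.80059212]
side [350.80408648 167.96658182]
```

View pics/f2z.png

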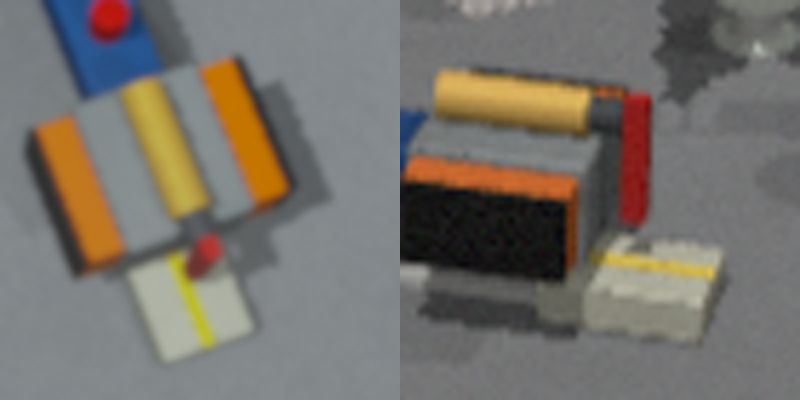

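View pics/f2_top.png

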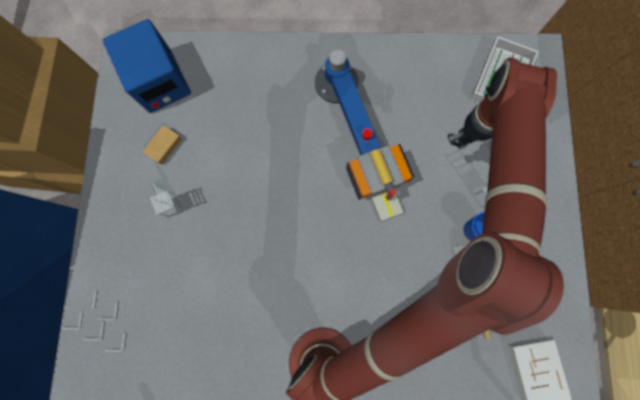

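```bash
python3 - <<'E'
from h import *
arm.pause(3.5)
print(arm.read_time(),[round(kpsi(snapshot(k),k),4) for k in("top","side")])
ticket.finish_job(); print(arm.read_time())
E
```

```text
38.2083 [-0.3705, -0.3672]
the job is handed in; nothing more can be done
the job is handed in; nothing more can be done
```

The boom now stands over the yellow line, at rest, with the gripper clear of it. I handed the job in at about 38 s of the 67 s allowed.

- **Push:** I pushed the left buffer once with the closed fingers. The boom coasted at about 0.12 rad/s, well under the 0.5 rad/s limit.
- **Brake:** I stopped it with the fingers on the right buffer, drawing back at about half the boom's speed. It came to rest about 0.017 rad (roughly 7 mm at the nose) past the line.
- **Correction:** A 2 mm/s tap on the right buffer sent it back slowly, and it stopped by itself. I then moved the gripper away and up.

**Last checks:**
- **Boom direction:** in the top view it stayed at -0.3705 rad from about 30 s until hand-in. The line lies at about -0.371 rad.
- **Disagreement between cameras:** the side view read -0.362 to -0.367 rad. At the nose, the top view put it about 3 mm right of the line and the side view about 3 mm left. I take it as centred to within about 3 mm.
- **Automatic nose finding:** in the top view it was unreliable because the nose's darker lower end was cut off, so I read the nose position by eye there.
- **Contact:** I saw no contact with the carriage, its beam, the burner, the work rest, the glass chairs or the pot. I judged this from the pictures and did not re-measure where the chairs, pot and work rest stand.

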